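# Set the sample cell in the honey colour grader

## Task

Put the upright sample cell into the square pocket of the colour grader's turret, feeling gently for the angle at which it drops in until it sits fully down, and then, holding the cell, turn it with the turret clockwise (seen from above) until the turret meets its stop, so that the cell's two clear faces look at the lamp and the sensor. Use only light force on the grader, keep the cell upright, let go of it, and leave the two jars and the spare lid where they are.

Things in the scene. Friction and masses are not known exactly. Their poses are not given: they have to be found in the camera images.
- grader: Fixed grey honey colour grader: case 150 (x) x 230 (y) x 50 mm high, origin at the centre of its underside on the bench, z up. The light path runs along its y axis, 96 mm above the bench, over a stiff turret in the middle of its top (about 0.08 N m to turn; stays where left). More than 35 N (all contacts added) between cell and grader damages the seat
- lamp (a point): Lamp window, inner face of the black post at the grader's +y side, 74 mm from the turret's axis. Post 50 (x) x 36 (y) mm, reaching 115 mm above the bench, with a steel cap up to 135 mm. Axes parallel to the grader's
- sensor (a point): Sensor window, inner face of the like black post (115 mm high, no cap) at the grader's -y side, 74 mm from the turret's axis. Axes parallel to the grader's
- mouth (a point): Centre of the turret's pocket at its rim, on the turning axis, 76 mm above the bench; axes are the grader's, not the turret's. The turret is a 90 mm steel disc 6 mm thick with an aluminium block 60 x 60 x 20 mm on it; the block has a square pocket 37.8 x 37.8 mm, sharp-edged. At the clockwise stop the pocket's sides are parallel to the grader's x and y
- pocket_floor (a point): Centre of the pocket's floor, 20 mm below its rim; axes are the grader's. The turret's angle is not measured: it starts 0.30 to 0.85 rad counter-clockwise (from above) of its stop and turns at most 0.95 that way. A square pocket also takes the cell a quarter turn wrong: insert it with cell y 0.30 to 0.95 rad counter-clockwise of grader y (modulo a half turn)
- cell: Loose sealed sample cell, a square upright block 36 x 36 x 80 mm of about 0.16 kg; origin at the centre of its underside, z up. The faces at +-y are clear amber glass; those at +-x are opaque grey side plates, by which it is held; the top 10 mm is a black cap. Either clear face may look to the lamp. Fully down, its underside is 20 mm below the pocket rim
- jar_near: Bystander: loose honey jar of 70 mm diameter, 85 mm high, black lid; origin at the centre of its underside
- jar_far: Bystander: a second jar like the first, 70 mm diameter, 85 mm high; origin at the centre of its underside
- spare_lid: Bystander: loose black jar lid lying flat, 68 mm diameter, 14 mm high; origin at the centre of its underside
There are look-alikes about, which are no part of the job. Of the things that look like the cell, the larger one is meant.

How it is judged:
By the outcome, as a careful person would: the job done as asked, in the order asked, and still so for the second after the job is handed in, with the robot touching nothing.
It also fails if it takes over 72 s, if anything falls off the work surface, if the arm or the gripper's body presses on something with over 40 N, if the wrist force passes 120 N, or if a joint passes its speed limit or range.

## Robot

A 7-joint arm with a two-finger parallel gripper is mounted at the origin on the work surface. World frame = base frame: x ahead of the robot, y to its left, z up, the work surface at z = 0. Lengths are in m, angles in rad, forces in N, time in s.
With the tool pointing down it reaches from about 0.35 to 0.9 m from the base axis. Payload 8.1 kg.
Tool frame: the origin (TCP) lies at the very end of the fingers, on their centre line; the grasp point (between the pads) lies 19 mm behind it (arm.tcp_to_grasp is the z of the grasp point in the tool frame, in m); z points along the fingers, y is the line along which they close (so a half turn about z gives the same grasp; the last joint's range is limited). The gripper opens to 92 mm and grips with 3 to 60 N. Pads are 19 mm wide; open, the fingers measure 130 mm over their backs; the gripper's body (75 mm by 190 mm) begins 47 mm behind the grasp point.
Start: joints at [-0.103, 0.434, 0.025, 1.573, -0.012, 1.134, -0.075], TCP at [0.625, -0, 0.227] pointing down, gripper open.
Joint ranges: [-2.62, 2.62], [-0.44, 2.09], [-1.27, 1.32], [0.08, 2.57], [-1.32, 4.46], [0.12, 2], [-2.74, 2.74]. Speed limits (rad/s): [2.22, 2.22, 3.01, 3.01, 3.14, 3.14, 3.14].

## Interface

Orientations are given as a rotation vector (axis times angle).
In Python, from cell import readout, vision, sign_off, arm gives the robot as it stands. The module is installed in compiled form; this text tells all that it offers.
- The arm moves only by the shell command python3 -m creep 'ROWS' [FORCE]. ROWS is JSON, a list of rows, each a list of 5 numbers: the shift along the tool's x, y, z in units of 4 cm (1.0 is 4 cm), then the turn about the tool's z in units of 4 degrees (1.0 is 4 degrees), then the opening, from 0 (shut) to 1 (fully open). A call has 1 to 12 rows; each row shifts and turns the commanded pose from where the row before left it, along the tool's axes as they then stand; what a row does not reach is not made up. A row lasts 1/8 s, in which the tool goes at most 62.5 mm and 10.7 degrees, less where a joint would pass 70% of its speed; a pose out of reach is approached as far as the arm can. A call with a number of a shift or a turn outside -1 to 1 is refused whole. A call with a gripper value outside its range is refused whole. The fingers move at their own pace and stop on an object; FORCE is the grip in N (left out, the last holds). Time passes only in rows, so rows that do not move let the fingers close. It gives the time, the measured TCP pose, the force, the opening and the grip force at its end, in the units of the state.
- readout.observe(): the state, without advancing time (a new reading comes with each control period).
- vision.get_image(name): name is "scene" or "side" or "wrist"; returns a dict with "pixels" (400x640x3 uint8, blue, green, red), "z_map" (400x640 float32, m along the optical axis (not along the pixel's ray), 0 where there is no reading), "camera_matrix" (3x3 intrinsics, pixels), "position" and "rotation" of the camera in the world. Camera axes: x right, y up, looking along -z (the intrinsics and any distortion apply to the point x, -y, -z); pixel columns grow to the right and rows downward; lengths in m; the calibration is good to about 2 mm. A picture is of the moment at which its call begins.
- sign_off(): hands the job in; it is judged then, once.
The state is a dict: "clock": time; "joints": joint angles; "dq": joint speeds; "joint_efforts": joint torques, N m; "position": TCP position; "ee_rot": TCP orientation; "force": force on the tool from outside, world axes, zero at the start; "ft_torque": the same for the moment, N m; "width": opening from 0.0 (shut) to 1.0 (fully open); "gripper_force": force on a finger pad.
Only numpy, scipy, OpenCV 4.12 (cv2) and the standard library are available. Lean on these libraries where they do the work, as an engineer would, in place of code of your own. Each camera call takes 0.05 s, during which the arm holds its last target. There are 200 camera calls.

## Working session

There is one attempt and no reset: what is moved stays moved. The work goes in short steps, Python scripts to look and compute and a shell command to move; the robot and the scene stay as the last step left them, time stands still between calls to the robot, and variables do not carry over. Pictures are saved under pics/ and viewed, at most 10 in all, crops included, and the job is handed in when it is done.

```bash
mkdir -p pics; cat > h.py <<'E'
import numpy as np,cv2
from cell import readout,vision
def img(n,save=None):
    d=vision.get_image(n)
    if save: cv2.imwrite('pics/'+save,d['pixels'])
    return d
def pts(d):
    K=d['camera_matrix'];z=d['z_map'];v,u=np.mgrid[0:400,0:640]
    X=(u-K[0,2])/K[0,0]*z;Y=-(v-K[1,2])/K[1,1]*z
    R=np.array(d['rotation'])
    if R.size==3:
        R=cv2.Rodrigues(R)[0]
    return np.stack([X,Y,-z],-1)@R.reshape(3,3).T+d['position']
E
python3 - <<'E'
from h import *
for n in ['scene','side']:
    d=img(n,n+'0.png');np.savez(n+'0.npz',P=pts(d)); print(d['position'],d['rotation'],d['camera_matrix'])
s=readout.observe();print(s)
E
```

```text
[ 1.35134598 -0.11729936  1.0369629 ] [0.53328239 0.48738668 1.47558229] [[448.85740253   0.         316.78226729]
 [  0.         448.85740253 193.45617781]
 [  0.           0.           1.        ]]
[ 0.31587944 -0.90241924  0.57999987] [ 1.05643957 -0.17452972 -0.33281176] [[440.08742154   0.         322.28273339]
 [  0.         440.08742154 205.21594613]
 [  0.           0.           1.        ]]
{'clock': 0.1, 'joints': array([-0.1025914 ,  0.43510113,  0.02498413,  1.57400598, -0.01160136,
        1.13399596, -0.07510988]), 'dq': array([-0.0005731 , -0.00277908, -0.00018236, -0.00147087,  0.00028265,
        0.00075772,  0.00122526]), 'joint_efforts': array([ 2.76666542e-03, -6.69124532e+01,  9.87763703e-01, -3.15145969e+01,
       -6.05509384e-02,  3.73947364e-02,  1.19628339e-04]), 'position': array([ 6.24543940e-01, -6.39060300e-05,  2.26056039e-01]), 'ee_rot': array([-2.22093373e+00, -2.22071605e+00,  1.65046708e-03]), 'force': array([0.07270726, 1.08863401, 0.41532225]), 'ft_torque': array([-0.0255388,  0.0068426, -0.0415836]), 'gripper_force': 0.0, 'width': 1.0010025218152157}
```

View pics/scene0.png

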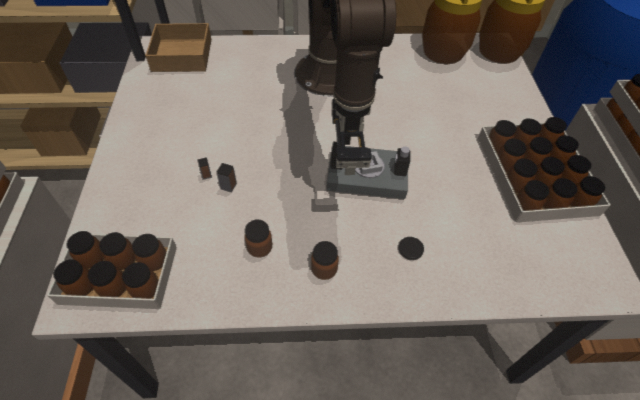

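View pics/side0.png

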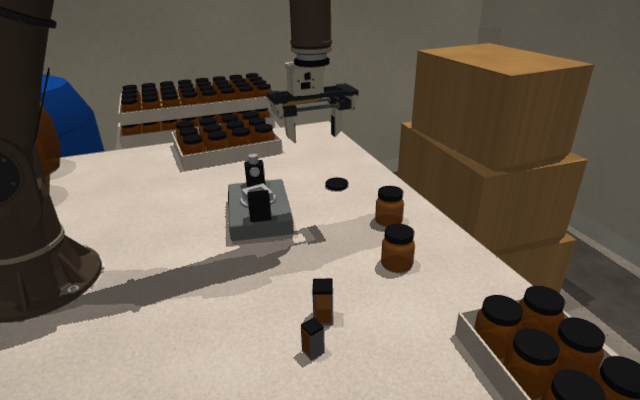

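Two things look like the cell: A at scene (227,177) / side (322,300), and B at scene (204,168) / side (313,338). A looks larger, so I'll measure both and check in one enlarged crop. The grader is at scene (370,170), with its capped lamp post at (403,160).

```bash
python3 - <<'E'
from h import *
im=cv2.imread('pics/side0.png');c=cv2.resize(im[270:370,270:370],(500,500),interpolation=cv2.INTER_CUBIC)
im2=cv2.imread('pics/scene0.png');c2=cv2.resize(im2[150:200,190:240],(300,300),interpolation=cv2.INTER_CUBIC)
o=np.zeros((500,800,3),np.uint8);o[:,:500]=c;o[:300,500:]=c2
cv2.imwrite('pics/crop1.png',o)
for n in ['scene','side']:
    P=np.load(n+'0.npz')['P']; Z=P[...,2]
    R=P.reshape(-1,3)
    m=(R[:,2]>.02)&(R[:,0]>.3)&(R[:,0]<.9)&(R[:,1]<-.15)&(R[:,1]>-.6)
    # cluster in a top map
    g=np.zeros((500,500),np.uint8);ij=((R[m][:,:2]-[.3,-.6])/.003).astype(int);g[ij[:,0],ij[:,1]]=1
    nn,l,st,ce=cv2.connectedComponentsWithStats(cv2.dilate(g,np.ones((3,3))))
    for k in range(1,nn):
        q=R[m][l[ij[:,0],ij[:,1]]==k]
        if len(q)<40: continue
        zt=np.percentile(q[:,2],98);t=q[q[:,2]>zt-.006]
        print(n,len(q),'ztop',zt.round(3),'top mean',t.mean(0).round(4),'rect',cv2.minAreaRect(t[:,:2].astype(np.float32)*1000))
    m=(R[:,2]>.045)&(R[:,2]<.055)&(R[:,0]>.4)&(R[:,0]<.8)&(R[:,1]>-.2)&(R[:,1]<.3)
    q=R[m];print('case top',len(q),cv2.minAreaRect(q[:,:2].astype(np.float32)*1000))
    for a,b in [(.11,.118),(.13,.137),(.072,.079)]:
        m=(R[:,2]>a)&(R[:,2]<b)&(R[:,0]>.4)&(R[:,0]<.8)&(R[:,1]>-.2)&(R[:,1]<.3)
        q=R[m]
        if len(q)>5:print(a,len(q),q.mean(0),cv2.minAreaRect(q[:,:2].astype(np.float32)*1000))
E
```

```text
scene 167 ztop 0.066 top mean [ 0.4795 -0.3954  0.0632] rect ((479.66534423828125, -395.1241455078125), (31.33564567565918, 26.516006469726562), 16.937950134277344)
scene 361 ztop 0.083 top mean [ 0.5233 -0.3265  0.0809] rect ((522.8622436523438, -326.08734130859375), (36.67329025268555, 38.74607467651367), 69.21295166015625)
scene 792 ztop 0.089 top mean [ 0.7309 -0.2289  0.0861] rect ((729.6966552734375, -228.18771362304688), (59.09543228149414, 60.149662017822266), 48.69035339355469)
scene 4602 ztop 0.092 top mean [ 0.8063 -0.536   0.0898] rect ((803.5048828125, -536.1565551757812), (133.63180541992188, 142.39105224609375), 86.20138549804688)
case top 1482 ((612.2470092773438, 20.86529541015625), (256.6912841796875, 453.698486328125), 59.7081413269043)
0.11 163 [0.51102097 0.11041563 0.11516599] ((499.4405212402344, 82.46733093261719), (218.26654052734375, 52.12602996826172), 80.08573150634766)
0.13 47 [0.51372221 0.17315839 0.13468051] ((513.7183837890625, 174.3730926513672), (22.51500129699707, 26.748886108398438), 45.992977142333984)
0.072 148 [0.51482112 0.09278834 0.07609003]
[... 757 characters left out ...]
top 0.091 top mean [ 0.842  -0.5431  0.0889] rect ((844.3864135742188, -536.9327392578125), (130.03909301757812, 62.891136169433594), 85.50987243652344)
case top 1676 ((622.22509765625, 58.296791076660156), (235.17532348632812, 407.2664794921875), 78.71760559082031)
0.11 288 [0.49407839 0.0530138  0.11454979] ((499.4219970703125, 84.21537780761719), (222.46881103515625, 49.898948669433594), 80.490478515625)
0.13 40 [0.5150665  0.17337277 0.13460593] ((515.6249389648438, 176.55775451660156), (26.17522430419922, 21.02199363708496), 76.17997741699219)
0.072 277 [0.54516541 0.05346225 0.07581244] ((637.6995239257812, 40.401268005371094), (191.47845458984375, 364.0714111328125), 78.6022720336914)
```

View pics/crop1.png

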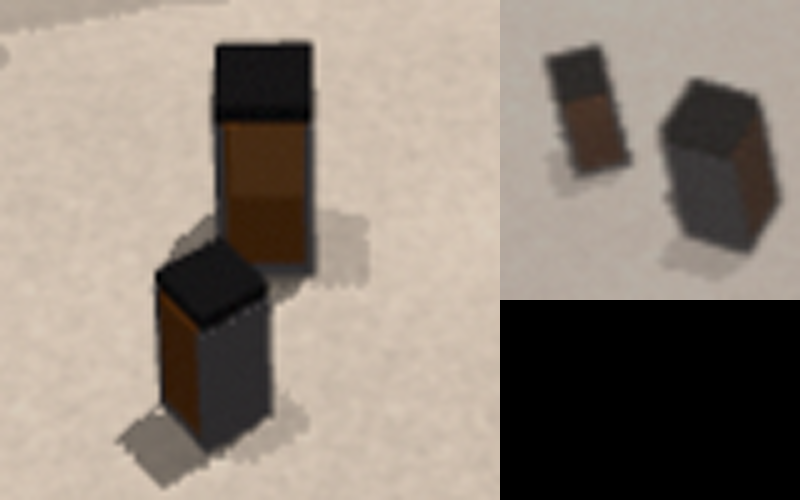

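The crop confirms A as the cell: about 36 mm square and 82 mm high, against about 28 mm and 64 mm for B. Its amber face normals point along about 67.5° and its grey plates along -22.5°. The cell is near (0.522, -0.326), the grader's centre near (0.499, 0.083), and grader y points along about 80°. I'll move above the cell next.

```bash
python3 -m creep '[[-0.9,-0.28,0,0,1],[-0.9,-0.28,0,0,1],[-0.9,-0.28,0,0,1],[-0.9,-0.28,0,0,1],[-0.9,-0.28,0,0,1],[-0.9,-0.28,0,0,1],[-0.9,-0.28,0,0,1],[-0.9,-0.28,0,0,1],[-0.95,-0.32,0,0,1]]'; python3 -m creep '[[0,0,0,0.95,1],[0,0,0,0.95,1],[0,0,0,0.95,1],[0,0,0,0.95,1],[0,0,0,0.95,1],[0,0,0,0.9,1],[0,0,0,0,1],[0,0,0,0,1]]'
cat >> h.py <<'E'
def tool():
    s=readout.observe();R=cv2.Rodrigues(np.array(s['ee_rot']))[0];return s,R
def rel(d,s,R):
    return (pts(d)-s['position'])@R
def top(P,z0,z1,c,r,mx=None):
    Q=P.reshape(-1,3);m=(Q[:,2]>z0)&(Q[:,2]<z1)&(np.hypot(Q[:,0]-c[0],Q[:,1]-c[1])<r);q=Q[m]
    return q,cv2.minAreaRect(q[:,:2].astype(np.float32)*1000)
E
python3 - <<'E'
from h import *
d=img('wrist','w1.png');s,R=tool();P=pts(d)
print(s['position'],R.round(3),s['force'])
q,r=top(P,.074,.09,(.522,-.326),.035);print(len(q),q.mean(0),r)
E
```

```text
clock: 1.23
position: [0.522, -0.3268, 0.2263]
ee_rot: [-2.22, -2.221, 0.0]
force: [0.8, -0.4, -0.3]
width: 0.999
gripper_force: 0.0
clock: 2.22
position: [0.5224, -0.3259, 0.2265]
ee_rot: [-2.612, -1.745, 0.0]
force: [-0.9, -0.1, -0.6]
width: 0.996
gripper_force: 0.0
[ 0.52248766 -0.32597025  0.22658464] [[ 0.383  0.924 -0.   ]
 [ 0.924 -0.383  0.   ]
 [ 0.    -0.    -1.   ]] [ 0.24403068  0.45742044 -0.58637592]
1065 [ 0.52067594 -0.32286217  0.079875  ] ((520.1886596679688, -323.9302062988281), (36.278018951416016, 36.056846618652344), 69.18424224853516)
```

View pics/w1.png

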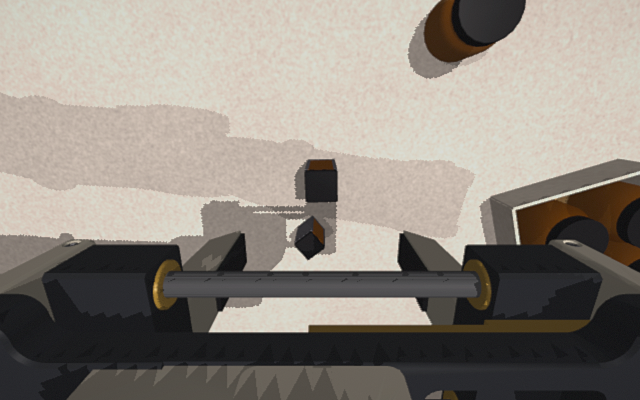

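The wrist view shows the cell at (320,180), centred and aligned between the fingers, with B at (310,238) clear of both. I'll descend and grip.

```bash
python3 -m creep '[[0,0,0.9,0,1],[0,0,0.9,0,1],[0,0,0.9,0,1],[0,0,0.9,0,1],[0,0,0.7,0,1],[0,0,0.58,0,1],[0,0,0,0,1],[0,0,0,0,0],[0,0,0,0,0],[0,0,0,0,0],[0,0,0,0,0],[0,0,0,0,0]]' 40; python3 -m creep '[[0,0,0,0,0],[0,0,0,0,0],[0,0,-0.5,0,0],[0,0,-0.9,0,0],[0,0,-0.9,0,0],[0,0,-0.9,0,0],[0,0,-0.9,0,0],[0,0,0,0,0]]'
python3 - <<'E'
from h import *
d=img('side','s2.png');s,R=tool();print(s['position'],s['width']*92,s['force'])
c=img('scene')
for x in (c,d):
  P=pts(x); 
  q,r=top(P,.108,.119,(.5,.083),.15);print(len(q),r)
  q,r=top(P,.128,.139,(.5,.083),.15);print(len(q),q.mean(0),r)
  for a in (0.06,.09): 
    q,r=top(P,a,a+.02,(.52,-.326),.04);
    if len(q)>9: print(a,len(q),r)
  q,r=top(P,.0745,.0785,(.5,.083),.045);print('block',len(q),q.mean(0),r)
np.savez('scene2.npz',P=pts(c),I=c['pixels']);np.savez('side2.npz',P=pts(d),I=d['pixels'])
o=np.hstack([cv2.resize(c['pixels'][130:210,320:420],(400,320)),cv2.resize(d['pixels'][150:240,210:310],(400,360))[:320]])
cv2.imwrite('pics/g2.png',o)
E
```

```text
clock: 3.78
position: [0.5227, -0.326, 0.0317]
ee_rot: [2.613, 1.743, 0.0]
force: [1.2, -0.3, -0.2]
width: 0.503
gripper_force: 0.0
clock: 4.78
position: [0.524, -0.327, 0.1984]
ee_rot: [2.61, 1.74, 0.004]
force: [0.6, -0.2, -1.2]
width: 0.388
gripper_force: 39.9
[ 0.52304658 -0.32628614  0.1964206 ] 35.998848732343575 [ 0.33870207 -0.15018137 -2.13033043]
292 ((498.3321838378906, 82.90876770019531), (218.3733673095703, 55.723968505859375), 80.45755767822266)
56 [0.51481087 0.17334818 0.13471051] ((513.1919555664062, 174.53524780273438), (22.182849884033203, 24.854148864746094), 55.13088607788086)
block 146 [0.49886299 0.085112   0.07662885] ((498.20513916015625, 83.18140411376953), (61.917667388916016, 61.012596130371094), 9.413137435913086)
248 ((491.14593505859375, 84.91166687011719), (222.281005859375, 47.9998893737793), 76.36463165283203)
53 [0.51400064 0.17192904 0.13351114] ((514.79248046875, 174.9186553955078), (29.286855697631836, 21.55837059020996), 77.37581634521484)
block 51 [0.48236508 0.10340818 0.07652441] ((481.1748962402344, 103.88337707519531), (58.99623107910156, 29.27019691467285), 46.30731964111328)
```

View pics/g2.png

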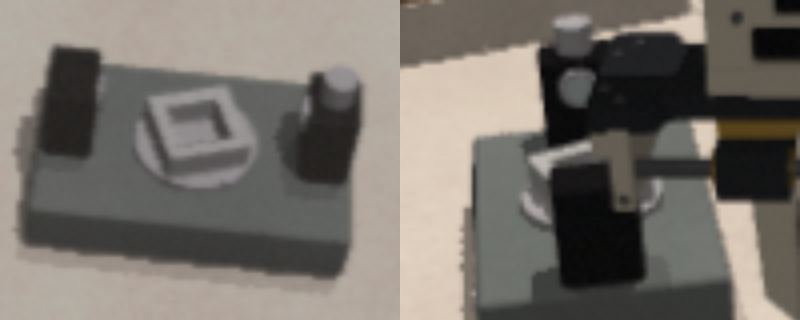

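The scene crop (left) shows the pocket block at (200,130), turned relative to the case. Its edges lie at about 9.4° in the world, 19° counter-clockwise of the stop, and its centre is near (0.498, 0.083). The cell is held at a 36 mm opening. I'll turn it to the pocket angle and stop short of the block for one close look.

```bash
python3 -m creep '[[0,0,0,-1,0],[0,0,0,-1,0],[0,0,0,-1,0],[0,0,0,-1,0],[0,0,0,-1,0],[0,0,0,-1,0],[0,0,0,-1,0],[0,0,0,-1,0],[0,0,0,0,0]]'; python3 -m creep '[[0.8,0.1,0,0,0],[0.8,0.1,0,0,0],[0.8,0.1,0,0,0],[0.8,0.1,0,0,0],[0.8,0.1,0,0,0],[0.8,0.1,0,0,0],[0.8,0.1,0,0,0],[0.8,0.1,0,0,0],[0.8,0.1,0,0,0],[0.8,0.1,0,0,0],[0.2,0.05,0,0,0],[0,0,0,0,0]]'
python3 - <<'E'
from h import *
d=img('wrist','w3.png');s,R=tool();print(s['position'],R.round(3),s['width']*92,s['force'],s['ft_torque'])
P=pts(d);np.savez('w3.npz',P=P)
q,r=top(P,.072,.08,(.498,.083),.045);print('block',len(q),q.mean(0),r)
q,r=top(P,.053,.062,(.498,.083),.03);print('floor',len(q),q.mean(0) if len(q) else 0,r)
q,r=top(P,.108,.119,(.5,.083),.15);print('posts',len(q),r)
E
```

```text
clock: 6.0
position: [0.5218, -0.3256, 0.1939]
ee_rot: [-2.031, -2.393, 0.001]
force: [0.7, -0.8, -1.1]
width: 0.391
gripper_force: 39.9
clock: 7.5
position: [0.5103, 0.0045, 0.1951]
ee_rot: [-2.032, -2.396, 0.001]
force: [0.1, -0.7, -1.9]
width: 0.389
gripper_force: 39.9
[0.51032568 0.00357931 0.19515348] [[-0.162  0.987 -0.001]
 [ 0.987  0.162 -0.001]
 [-0.    -0.001 -1.   ]] 35.741780073822504 [ 0.83608971  0.27956326 -1.22893323] [-0.06438399 -0.07292848 -0.01357216]
block 2737 [0.49635321 0.08774714 0.07602229] ((496.6121520996094, 86.43045043945312), (60.0903205871582, 60.11371612548828), 10.580151557922363)
floor 1632 [0.49668415 0.08648126 0.05618072] ((499.4057312011719, 79.55690002441406), (40.99201583862305, 52.59487533569336), 10.691914558410645)
posts 2220 ((495.3094482421875, 75.46824645996094), (196.80738830566406, 49.49690628051758), 79.99625396728516)
```

View pics/w3.png

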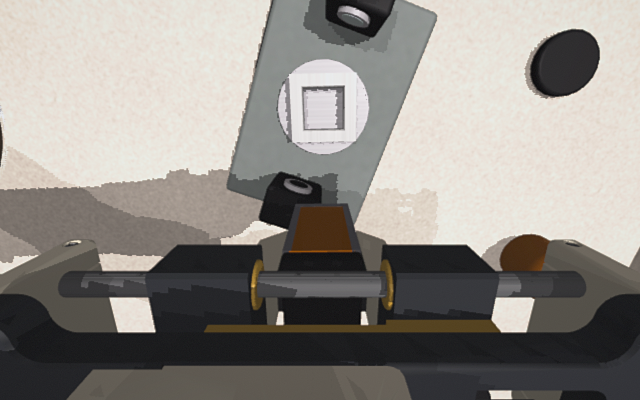

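The wrist view shows the block square at (323,107) with its edges nearly parallel to the image axes. The held cell's amber face is at (320,230). I'll measure both in the tool frame of this one picture so the calibration bias cancels.

```bash
python3 - <<'E'
from h import *
P=np.load('w3.npz')['P'];s,R=tool();T=(P-s['position'])@R
f=T[200:255,285:360].reshape(-1,3)
f=f[(f[:,2]>-.035)&(f[:,2]<.035)&(abs(f[:,1])<.025)&(f[:,0]>.008)&(f[:,0]<.03)]
for a in np.arange(-.035,.035,.01):
    g=f[(f[:,2]>a)&(f[:,2]<a+.01)]
    if len(g)>5: print(a.round(3),len(g),'x',np.median(g[:,0]).round(4),'y',g[:,1].min().round(4),g[:,1].max().round(4),'slope',np.polyfit(g[:,1],g[:,0],1)[0].round(3))
print('zmax',f[:,2].max())
B=T.reshape(-1,3);h=s['position'][2]-.076
b=B[(abs(B[:,2]-h)<.004)&(abs(B[:,0]-.08)<.05)&(abs(B[:,1])<.05)]
print('block',cv2.minAreaRect(b[:,:2].astype(np.float32)*1000))
E
```

```text
-0.035 645 x 0.0205 y -0.0192 0.0167 slope 0.013
-0.025 543 x 0.0205 y -0.0192 0.0193 slope -0.001
-0.015 479 x 0.0205 y -0.022 0.0205 slope -0.023
-0.005 408 x 0.0205 y -0.0225 0.0209 slope -0.006
0.005 310 x 0.0205 y -0.0193 0.0166 slope 0.011
0.015 284 x 0.0205 y -0.0194 0.0166 slope 0.013
0.025 158 x 0.0206 y -0.0193 0.0166 slope 0.01
zmax 0.03237173128010918
block ((84.03435516357422, -0.0140533447265625), (60.090450286865234, 60.11375427246094), 88.7474136352539)
```

Relative to the cell, the block is 81.5 mm ahead along tool x, +1.3 mm along y and about -0.7° in turn. I'll move over it and down to about 6 mm above the rim.

```bash
python3 -m creep '[[0.5,0,0,-0.17,0],[0.5,0,0,0,0],[0.5,0,0,0,0],[0.5,0.03,0,0,0],[0.04,0,0,0,0],[0,0,0,0,0],[0,0,0.5,0,0],[0,0,0.5,0,0],[0,0,0.5,0,0],[0,0,0.5,0,0],[0,0,0,0,0],[0,0,0,0,0]]'
python3 - <<'E'
from h import *
s,R=tool();print(s['position'],s['force'],s['ft_torque'],np.degrees(np.arctan2(R[1,1],R[0,1])))
d=img('wrist');P=pts(d);T=(P-s['position'])@R
B=T.reshape(-1,3);h=s['position'][2]-.076
b=B[(abs(B[:,2]-h)<.003)&(abs(B[:,0])<.05)&(abs(B[:,1])<.05)]
print('block',len(b),b.min(0),b.max(0),cv2.minAreaRect(b[:,:2].astype(np.float32)*1000))
f=B[(abs(B[:,2])<.028)&(abs(B[:,1])<.012)&(B[:,0]>.008)&(B[:,0]<.03)];print('face',np.median(f[:,0]))
E
```

```text
clock: 9.05
position: [0.4981, 0.0845, 0.1162]
ee_rot: [2.019, 2.407, 0.001]
force: [0.6, -0.2, -0.8]
width: 0.392
gripper_force: 39.9
[0.49812411 0.08452919 0.11616947] [ 0.6314766  -0.17976358 -0.84025121] [ 0.01034917 -0.05156148 -0.02780617] 10.022906458354521
block 2119 [-0.00494871 -0.0313219   0.03813112] [0.03266472 0.02894903 0.04314072] ((13.74629020690918, -1.1897945404052734), (60.08820724487305, 37.70283889770508), 89.69546508789062)
face 0.019592794070258792
```

```bash
python3 -m creep '[[0.01,0,0.1,0,0],[0,0,0.05,0,0],[0,0,0.04,0,0],[0,0,0.04,0,0],[0,0,0.03,0,0],[0,0,0,0,0]]'
```

```text
clock: 9.85
position: [0.4975, 0.0854, 0.105]
ee_rot: [-2.018, -2.408, 0.0]
force: [-0.4, -0.4, -1.3]
width: 0.391
gripper_force: 39.9
```

The cell's underside is below the rim and there is no contact force, so it has entered. I'll go on gently.

```bash
python3 -m creep '[[0,0,0.03,0,0],[0,0,0.03,0,0],[0,0,0.03,0,0],[0,0,0.03,0,0],[0,0,0,0,0]]'; python3 -m creep '[[0,0,0.04,0,0],[0,0,0.04,0,0],[0,0,0.04,0,0],[0,0,0,0,0]]'
```

```text
clock: 10.48
position: [0.4975, 0.0854, 0.1003]
ee_rot: [-2.018, -2.408, 0.0]
force: [0.2, 0.8, -2.5]
width: 0.389
gripper_force: 39.9
clock: 10.98
position: [0.4974, 0.0854, 0.0954]
ee_rot: [-2.018, -2.408, 0.0]
force: [-0.4, 0.0, -1.3]
width: 0.391
gripper_force: 39.9
```

```bash
python3 -m creep '[[0,0,0.04,0,0],[0,0,0.04,0,0],[0,0,0.04,0,0],[0,0,0,0,0]]'; python3 -m creep '[[0,0,0.03,0,0],[0,0,0.02,0,0],[0,0,0,0,0]]'
```

```text
clock: 11.48
position: [0.4974, 0.0854, 0.0906]
ee_rot: [-2.018, -2.408, 0.0]
force: [-0.7, 1.0, -1.4]
width: 0.392
gripper_force: 39.9
clock: 11.85
position: [0.4975, 0.0854, 0.0887]
ee_rot: [-2.018, -2.408, 0.0]
force: [-0.2, -0.7, -2.3]
width: 0.394
gripper_force: 39.9
```

```bash
python3 -m creep '[[0,0,0.02,0,0],[0,0,0,0,0]]'; python3 -m creep '[[0,0,0.02,0,0],[0,0,0,0,0]]';
```

```text
clock: 12.1
position: [0.4975, 0.0854, 0.0879]
ee_rot: [2.018, 2.408, -0.0]
force: [-0.7, -0.4, -1.5]
width: 0.392
gripper_force: 39.9
clock: 12.35
position: [0.4976, 0.0854, 0.0874]
ee_rot: [2.018, 2.408, 0.0]
force: [-1.7, -0.4, 3.9]
width: 0.393
gripper_force: 39.9
```

Light contact came at z 0.0874, where fully down is expected (0.0877), so it is seated with about 5 N. Now I'll turn it clockwise, which is positive about tool z, in small steps while watching force and moment.

```bash
cat > st.py <<'E'
from h import *
s,R=tool();print('F',s['force'].round(1),'T',s['ft_torque'].round(2),'yaw',np.degrees(np.arctan2(R[1,1],R[0,1])).round(2),s['position'].round(4))
E
python3 -m creep '[[0,0,0,0.5,0],[0,0,0,0.5,0],[0,0,0,0.5,0],[0,0,0,0,0]]' >/dev/null; python3 st.py;  python3 -m creep '[[0,0,0,0.5,0],[0,0,0,0.5,0],[0,0,0,0,0]]' >/dev/null; python3 st.py
```

```text
F [-1.5 -0.4  5.5] T [-0.01  0.3  -0.06] yaw 3.95 [0.4978 0.0855 0.0874]
F [-0.4 -0.2  5.3] T [-0.    0.26  0.01] yaw -0.04 [0.4978 0.0855 0.0874]
```

```bash
python3 -m creep '[[0,0,0,0.5,0],[0,0,0,0.5,0],[0,0,0,0.5,0],[0,0,0,0,0]]' >/dev/null; python3 st.py;  python3 -m creep '[[0,0,0,0.25,0],[0,0,0,0.25,0],[0,0,0,0,0]]' >/dev/null; python3 st.py
python3 - <<'E'
from h import *
s,R=tool();d=img('wrist');P=pts(d)
q,r=top(P,.073,.079,s['position'][:2],.05);print('block',len(q),r)
q,r=top(P,.048,.052,s['position'][:2],.15);print('case',len(q),r)
E
```

```text
F [-0.3 -0.5  5. ] T [ 0.01  0.19 -0.  ] yaw -6.04 [0.498  0.0856 0.0874]
F [-0.9 -0.3  4.5] T [-0.03  0.14 -0.05] yaw -8.02 [0.498  0.0856 0.0874]
block 2534 ((498.85107421875, 103.94801330566406), (25.96383285522461, 60.28539276123047), 83.0015869140625)
case 24480 ((498.82293701171875, 99.21383666992188), (202.15135192871094, 147.45407104492188), 80.53760528564453)
```

The block has followed to -7.0°. The case edge is at -9.5°, so about 2.5° remain to the stop.

```bash
for i in 1; do python3 -m creep '[[0,0,0,0.25,0],[0,0,0,0.12,0],[0,0,0,0,0]]' >/dev/null; python3 st.py; python3 -m creep '[[0,0,0,0.12,0],[0,0,0,0,0]]' >/dev/null; python3 st.py; python3 -m creep '[[0,0,0,0.12,0],[0,0,0,0,0]]' >/dev/null; python3 st.py; python3 -m creep '[[0,0,0,0.12,0],[0,0,0,0,0]]' >/dev/null; python3 st.py; done
```

```text
F [-0.3  0.3  4.6] T [0.01 0.14 0.  ] yaw -9.49 [0.498  0.0856 0.0874]
F [-1.  -1.   4.7] T [ 0.05  0.11 -0.02] yaw -9.96 [0.498  0.0856 0.0874]
F [-0.9  0.1  5.5] T [-0.    0.15  0.04] yaw -10.44 [0.498  0.0856 0.0874]
F [-0.9  0.3  5.8] T [-0.07  0.19  0.05] yaw -10.93 [0.498  0.0856 0.0874]
```

```bash
python3 - <<'E'
from h import *
for i in range(2):
    s,R=tool();d=img('wrist');P=pts(d)
    q,r=top(P,.073,.079,s['position'][:2],.05);print('block',len(q),r)
    q,r=top(P,.048,.052,s['position'][:2],.15);print('case',len(q),r); print(s['ft_torque'])
E
```

```text
block 2541 ((499.7212829589844, 104.30154418945312), (26.097654342651367, 60.568580627441406), 78.97222137451172)
case 24457 ((498.7621154785156, 99.0418701171875), (202.58010864257812, 147.5905303955078), 80.48564147949219)
[-0.07437228  0.18712989  0.05357048]
block 2538 ((499.7557678222656, 103.98416900634766), (25.941328048706055, 60.531822204589844), 79.47689056396484)
case 24454 ((498.77825927734375, 98.96036529541016), (202.51861572265625, 147.47193908691406), 80.56538391113281)
[0.00111793 0.14153623 0.03252823]
```

```bash
for i in 1; do python3 -m creep '[[0,0,0,0.2,0],[0,0,0,0,0]]' >/dev/null; python3 st.py; python3 -m creep '[[0,0,0,0.2,0],[0,0,0,0,0]]' >/dev/null; python3 st.py; python3 -m creep '[[0,0,0,0.2,0],[0,0,0,0,0]]' >/dev/null; python3 st.py;  done
python3 - <<'E'
from h import *
t=[]
for i in range(4):
    s,R=tool();t.append(s['ft_torque']);d=img('wrist');P=pts(d)
    q,r=top(P,.073,.079,s['position'][:2],.05);print('block',r[2])
    T=(P-s['position'])@R;B=T.reshape(-1,3);f=B[(abs(B[:,2])<.028)&(abs(B[:,1])<.014)&(B[:,0]>.008)&(B[:,0]<.03)];print('face',np.median(f[:,0]),np.polyfit(f[:,1],f[:,0],1))
print(np.mean(t,0))
E
```

```text
F [-2.  -0.8  6. ] T [-0.11  0.2   0.09] yaw -11.72 [0.4979 0.0854 0.0874]
F [-1.2 -1.7  5.7] T [-0.27  0.07  0.21] yaw -12.53 [0.4981 0.0852 0.0874]
F [ 0.2 -2.7  5.9] T [-0.59 -0.08  0.24] yaw -13.33 [0.4982 0.085  0.0874]
block 80.3117446899414
face 0.01915915587177467 [0.00644478 0.02095269]
block 79.75308990478516
face 0.019175217110038195 [0.0085199  0.02095077]
block 80.37086486816406
face 0.019136397323709815 [0.00814886 0.02088755]
block 79.6471176147461
face 0.019164333047308805 [0.00842426 0.02094493]
[-0.57100556 -0.10394875  0.19554701]
```

The moment rose to 0.2 N m while the block stayed at about 80°, parallel to the case edge, so the turret is at its stop. I'll ease back within the pocket's play to square the cell, open, and rise straight up.

```bash
python3 -m creep '[[0,0,0,-0.3,0],[0,0,0,-0.4,0],[0,0,0,0,0]]' >/dev/null; python3 st.py; python3 -m creep '[[0,0,0,0,0.45],[0,0,0,0,0.5],[0,0,0,0,0.6],[0,0,0,0,0.7],[0,0,0,0,0.7],[0,0,0,0,0.7]]'; python3 -m creep '[[0,0,-0.2,0,0.7],[0,0,-0.5,0,0.7],[0,0,-0.8,0,0.7],[0,0,-0.8,0,0.7],[0,0,-0.8,0,0.7],[-0.8,0,-0.5,0,0.7],[-0.8,0,0,0,0.7],[-0.8,0,0,0,0.7],[0,0,0,0,0.7]]'
python3 - <<'E'
from h import *
d=img('wrist','w9.png');P=pts(d);c=(.498,.085)
q,r=top(P,.073,.079,c,.05);print('block',len(q),r)
q,r=top(P,.129,.142,c,.035);print('cell',len(q),q.mean(0),r)
q,r=top(P,.048,.052,c,.15);print('case',len(q),r)
P=pts(img('scene'));q,r=top(P,.129,.142,c,.035);print('cell scene',len(q),q.mean(0),r)
E
python3 st.py
```

```text
F [ 0.3 -1.4  5.4] T [-0.34 -0.22  0.11] yaw -10.45 [0.4982 0.0854 0.0874]
clock: 17.45
position: [0.4975, 0.0854, 0.0871]
ee_rot: [2.414, 2.01, -0.0]
force: [-0.8, 0.4, 0.1]
width: 0.702
gripper_force: 0.0
clock: 18.58
position: [0.4797, -0.0116, 0.2318]
ee_rot: [2.418, 2.004, -0.0]
force: [0.4, 0.1, 0.1]
width: 0.7
gripper_force: 0.0
block 1580 ((496.6123962402344, 86.49647521972656), (60.157413482666016, 60.034603118896484), 80.6259536743164)
cell 2009 [0.49677875 0.08714966 0.13593821] ((496.6564025878906, 87.17742156982422), (35.75273895263672, 35.988563537597656), 79.75140380859375)
case 17010 ((494.476806640625, 74.94972229003906), (204.29425048828125, 147.7360076904297), 80.51067352294922)
cell scene 148 [0.50128774 0.08290717 0.13625267] ((499.45184326171875, 83.285400390625), (35.85025405883789, 37.91615295410156), 78.25720977783203)
F [ 0.6 -0.9 -0.4] T [-0.03 -0.01  0.06] yaw -10.47 [ 0.4802 -0.0087  0.2316]
```

View pics/w9.png

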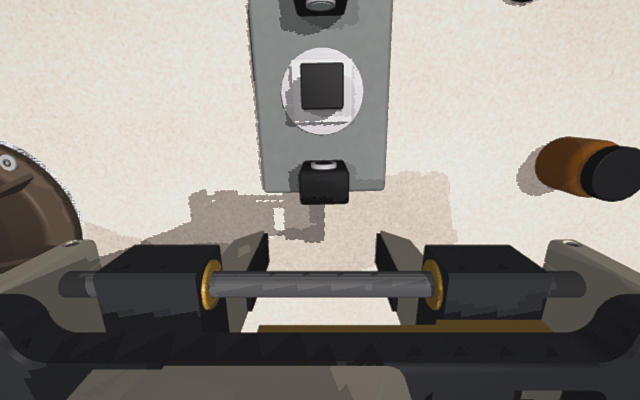

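The picture shows the cell upright at (322,87) in the pocket. Its top is at 0.136 m, so it is fully down. The cell (79.8°) and the block (80.6°) are square with the case (80.5°), and the robot is clear of everything.

```bash
python3 -c "
from cell import sign_off
print(sign_off())"
```

```text
the job is handed in; nothing more can be done
None
```

The job is handed in at about 19 s on the robot's clock: the sample cell sits fully down in the turret at its clockwise stop, with its clear faces towards the lamp and sensor; I let go of it, and contact forces I read stayed around 6 N.

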